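# Sort rock from tools after core logging and shut the test kit

### The arm

A 6-joint arm with a two-finger parallel gripper is mounted at the origin on the work surface. World frame = base frame: x ahead of the robot, y to its left, z up, the work surface at z = 0. Lengths are in m, angles in rad, forces in N, time in s.
With the tool pointing down it reaches from about 0.325 to 0.9 m from the base axis. Payload 6.1 kg.
Tool frame: the origin (TCP) lies midway between the tips of the shut fingers; the grasp point (between the pads) lies 19 mm behind it; z points along the fingers, x is the direction in which the jaws open and shut, and the axes are right-handed (so a half turn about z gives the same grasp; the last joint's range is limited). The gripper opens to 87 mm and grips with 3 to 60 N. Pads are 19 mm wide; open, the fingers measure 117 mm over their backs; the gripper's body (75 mm by 190 mm) begins 51 mm behind the grasp point.
Start: joints at [-1.37, 0.22, 1.526, -0, 1.395, -0.126], TCP at [0.201, -0.592, 0.223] pointing down, gripper open.
Joint ranges: [-2.98, 2.98], [-0.91, 2.08], [0.09, 2.57], [-1.24, 4.39], [0.2, 2.65], [-2.68, 2.68]. Speed limits (rad/s): [2.57, 2.57, 3.01, 3.14, 3.14, 3.14].

### API

Orientations are given as a rotation vector (axis times angle).
In Python, from station import bot gives the robot as it stands.
- The arm moves only by the tool servo_tool, never from a script. Its argument "rows" is a list of rows, each an object of numbers: "dx", "dy", "dz": the shift along the world's x, y, z in mm; "rx", "ry", "rz": the turn, a rotation vector about the world's x, y, z in rad; "hand": the opening, from 0 (shut) to 1 (fully open). In form: [{"dx": .., "dy": .., "dz": .., "rx": .., "ry": .., "rz": .., "hand": ..}, ...]. A call has 1 to 8 rows; each row shifts and turns the commanded pose from where the row before left it; what a row does not reach is not made up. A row lasts 1/8 s, in which the tool goes at most 62.5 mm and 10.7 degrees, less where a joint would pass 70% of its speed; a pose out of reach is approached as far as the arm can. A call is refused whole if a number of a shift passes 62.5 or a number of a turn 0.188, either way. A call with a gripper value outside its range is refused whole. The fingers move at their own pace and stop on an object; the grip force is fixed at half the most. Time passes only in rows, so rows that do not move let the fingers close. It gives the time, the measured TCP pose, the force and the opening at its end, in the units of the state.
- bot.read_state(): the state, without advancing time (a new reading comes with each control period).
- bot.snapshot(name): name is "scene" or "top" or "wrist"; returns a dict with "pixels" (384x512x3 uint8, red, green, blue), "intrinsics" (3x3 intrinsics, pixels), "rvec" (rotation vector, rad) and "tvec" (3), from world to camera coordinates, as OpenCV has them. Camera axes: x right, y down, z forward; pixel columns grow to the right and rows downward; lengths in m; the calibration is good to about 2 mm. A picture is of the moment at which its call begins. There is no depth.
- bot.job_done(): hands the job in, once; it reports no verdict.
Trained networks look in a picture, given as the dict that the camera call returned (one of the last four; its "shot" number tells which), for a name from the list of things; names that differ only in an ending like _2 or _b are one class to them, and where a whole thing is asked for, a point or a joint stands for the part that bears it (a point fixed in the world has none). Each returns a list of dicts, best first, with "conf" (0 to 1); they miss things now and then, are a little off and sometimes report something else, mostly with a low value. They report only what shows in the picture. A call takes as long as a camera call. They do not tell look-alikes from the thing itself.
- bot.boxes_of(picture, thing): "point" ([x, y, z] in m, in world coordinates, good to about 4 mm: the middle of the surface that is visible of it).
- bot.silhouettes(picture, thing): "mask" (384x512 bool, what is visible of it).
- bot.place_of(picture, thing): "point" ([x, y, z] in m, in world coordinates, good to about 4 mm: a listed point, or the origin of a listed thing).
The state is a dict: "t": time; "joint_pos": joint angles; "joint_vel": joint speeds; "joint_efforts": joint torques, N m; "tool_pos": TCP position; "tool_rot": TCP orientation; "ft_force": force on the tool from outside, world axes, zero at the start; "ft_torque": the same for the moment, N m; "grip_width": finger opening in m.
Only numpy, scipy, OpenCV 4.12 (cv2) and the standard library are available. Lean on these libraries where they do the work, as an engineer would, in place of code of your own. Each camera call takes 0.05 s, during which the arm holds its last target.

### The job

Clear up after logging: lay both sawn core pieces side by side in the galvanised sample pan, flat sawn face down on its floor, and put the stubby scratch tool back in the roomy empty front compartment of the test-kit case. Set them down rather than dropping them, then push the heavy case lid over and down until it is fully shut, without letting it slam. The tape case and everything else on the bench stay where they are.

Things in the scene. Friction and masses are not known exactly. Their poses are not given: they have to be found in the camera images.
- core_long: longer piece of grey basalt drill core, 110 mm long, about 0.42 kg: a 47.6 mm cylinder sawn lengthwise 9 mm below its axis, lying on the flat sawn face (44 mm wide). 32.8 mm high; widest, 47.6 mm, 9 mm above the flat face, and drawing in above: grip it low, across y. Origin: centre of the flat face (its underside); x along the length, y across, z up
- core_short: shorter piece of the same sawn basalt core, 85 mm long, about 0.32 kg; same section (47.6 mm wide 9 mm above its flat underside, 32.8 mm high). Origin: centre of the flat face; x along the length, y across, z up
- scratch_tool: stubby orange-handled hardness scratch tool, 0.06 kg, lying along its x: flat-sided handle 62 mm long (x from -45 to +17 mm), 21 mm wide (y), 17 mm high; then a steel ferrule and point reaching x = +47 mm. Origin: underside of the handle, 14 mm from the handle's middle towards the point
- sample_pan: open galvanised sheet-steel pan, 220 mm (x) by 200 mm (y), 45 mm high, walls 3 mm, fixed to the bench; small bail handles lie against its two y ends. Origin: centre of the underside; the inside floor is at z = 3 mm; inside it measures 214 by 194 mm. It stands on the robot's left or right, the kit case on the other side
- kit_case: black hard-shell test-kit case base, 200 mm (x, front to back) by 240 mm (y), rim 55 mm above the bench, walls 5 mm, fixed to the bench. Origin: centre of the underside; its front (folded carry handle) is at -x and its hinge at +x. A divider across the inside (its front face at x = +23 mm, top 38 mm above the bench) parts the empty front compartment from the rear strip, where a blue streak-plate holder, a hand lens and a magnet are nested in foam; these stay
- case_compartment (a point): centre of the foam floor of the case's empty front compartment, 10 mm above the bench (45 mm below the rim); axes as the case's. Clear space there: x from -59 to +59 mm, y from -115 to +115 mm about this point
- case_lid (a joint): angle of the case lid about its hinge (rad): 0 is shut on the rim, 1.57 stands upright, 1.95 is the stop leaning back; it starts open at 1.5 to 1.75. The lid weighs 0.8 kg and has a stiff friction hinge: it stays at whatever angle it is left, so it must be pushed all the way; at most 8 N at the push point moves it. Push slowly: near shut its front edge should move well under 0.5 m/s (2.5 rad/s). The draw latches need not be fastened
- case_lid_hinge (a point): middle of the lid's hinge line, at (100, 0, 55.5) mm in the kit case's frame; the line runs along the case's y. Its axes turn with the lid (x towards the hinge from the front edge, z out of the outer face)
- case_lid_push (a point): point on the lid's outer (top) face, midway along y, 165 mm from the hinge and 25 mm above the lid's underside: a good place to push; turns with the lid, z out of the outer face
- case_lid_edge (a point): middle of the lid's outer front edge, 200 mm from the hinge, on the outer face; the lid is 200 by 240 mm and 25 mm thick, 80 mm above the bench at its top when shut. With the lid open this edge is its highest part, about 255 mm above the bench
- canister: bystander: white screw-top polyethylene sample canister, 60 mm diameter, 106 mm high; origin centre of underside
- tape_case: bystander: dented aluminium tape case lying flat, 66 x 66 x 30 mm; origin centre of underside
- hammer: bystander: one-piece steel geologist's hammer lying on its side, 240 mm long along its x, head at +x and 160 mm across, 24 mm high
- mug: bystander: white mug, 82 mm diameter, 95 mm high; origin centre of underside
- brush: bystander: bench brush lying along its x
There are look-alikes about, which are no part of the job. Leave any orange look-alike of the core_short alone. What is shaped like the core_long but purple is not meant.

How it is judged:
At the end, for the whole second after the job is handed in: Both core pieces lie flat (0.2 rad) on the pan's floor, centres inside it, undersides at most 12 mm above its underside; the scratch tool's origin is in the case's front compartment, under 35 mm above the case's underside; the lid is shut within 0.04 rad (8 mm at its edge); all at rest (x of core_long in the frame of sample_pan between -0.1 and 0.1 m and y of core_long in the frame of sample_pan between -0.09 and 0.09 m and z of core_long in the frame of sample_pan between -0.005 and 0.012 m and angle between each of core_long, core_short's own z axis and vertical below 0.2 rad and linear speed of each of core_long, core_short, scratch_tool below 0.03 m/s and x of core_short in the frame of sample_pan between -0.1 and 0.1 m and y of core_short in the frame of sample_pan between -0.09 and 0.09 m and z of core_short in the frame of sample_pan between -0.005 and 0.012 m and x of scratch_tool in the frame of kit_case between -0.098 and 0.023 m and y of scratch_tool in the frame of kit_case between -0.115 and 0.115 m and z of scratch_tool in the frame of kit_case between 0 and 0.035 m and value of joint case_lid below 0.04 rad); the robot touches nothing.
It fails at once if the lid slams: it turns faster than 2.5 rad/s within the last 0.4 rad before it is shut (value of joint case_lid below 0.4 rad and velocity of joint case_lid below -2.5 rad/s).
It fails at once if a core piece or the scratch tool is dropped or thrown (faster than 0.9 m/s, a fall of about 40 mm, while out of the fingers) ((linear speed of core_long above 0.9 m/s and contact force between core_long and the fingers below 0.05 N) or (linear speed of core_short above 0.9 m/s and contact force between core_short and the fingers below 0.05 N) or (linear speed of scratch_tool above 0.9 m/s and contact force between scratch_tool and the fingers below 0.05 N)).
It fails at once if the canister, tape case, hammer, mug or brush is moved by more than 30 mm (distance of any of canister, tape_case, hammer, mug, brush from where it was at the start of the episode above 0.03 m).
It also fails if it takes over 70 s, if anything falls off the work surface, if the arm or the gripper's body presses on something with over 40 N, if the wrist force passes 120 N, or if a joint passes its speed limit or range.

## Working session

There is one attempt and no reset: what is moved stays moved. The work goes in short steps, Python scripts to look and compute and a tool call to move; the robot and the scene stay as the last step left them, time stands still between calls to the robot, and variables do not carry over. Pictures are saved under pics/ and viewed, and the job is handed in when it is done.

Besides the shell and the picture viewer there is one more tool, called after "Request:" as name(argument=value, ...), one argument or row to a line, values as JSON. servo_tool: Moves the arm, as the interface text tells. Its arguments: {"type":"object","properties":{"rows":{"type":"array","items":{"type":"object","properties":{"dx":{"type":"number"},"dy":{"type":"number"},"dz":{"type":"number"},"rx":{"type":"number"},"ry":{"type":"number"},"rz":{"type":"number"},"hand":{"type":"number"}}}}},"required":["rows"]}

```bash
ls; mkdir -p pics
cat > h.py <<'E'
import numpy as np, cv2
from station import bot
def save(p,n,box=None,s=1):
    im=p["pixels"][:,:,::-1]
    if box: im=im[box[1]:box[3],box[0]:box[2]]
    im=cv2.resize(im,None,fx=s,fy=s,interpolation=cv2.INTER_CUBIC)
    cv2.imwrite("pics/"+n,im)
def proj(p,P):
    return cv2.projectPoints(np.array(P,float).reshape(-1,3),np.array(p["rvec"],float),np.array(p["tvec"],float),np.array(p["intrinsics"],float),None)[0].reshape(-1,2)
def atz(p,uv,z):
    R=cv2.Rodrigues(np.array(p["rvec"],float))[0];t=np.array(p["tvec"],float).reshape(3)
    uv=np.array(uv,float).reshape(-1,2)
    d=np.c_[uv,np.ones(len(uv))]@np.linalg.inv(p["intrinsics"]).T@R
    c=-R.T@t
    return c+d*((z-c[2])/d[:,2])[:,None]
E
python3 - <<'E'
from h import *
np.set_printoptions(precision=3,suppress=True)
a=bot.snapshot("top");b=bot.snapshot("scene")
save(a,"top0.png",s=1.5);save(b,"scene0.png",s=1.5)
for n in ["core_long","core_short","scratch_tool","sample_pan","kit_case","case_compartment","case_lid_hinge","case_lid_push","case_lid_edge","canister","tape_case","hammer","mug","brush"]:
    for nm,p in (("top",a),("scene",b)):
        for r in bot.place_of(p,n): print(n,nm,np.array(r["point"]),round(r["conf"],2),proj(p,r["point"])[0])
print(bot.read_state())
E
```

```text
pics
core_long top [ 0.639 -0.12  -0.001] 0.85 [284.296 171.118]
core_long top [ 0.547  0.027 -0.002] 0.71 [248.792 194.489]
core_long scene [ 0.64  -0.115  0.004] 0.77 [238.3   234.328]
core_long scene [ 0.547  0.022 -0.002] 0.73 [258.564 202.338]
core_short top [ 0.462 -0.095  0.001] 0.75 [279.635 214.761]
core_short top [ 0.443  0.029 -0.001] 0.63 [248.714 220.258]
core_short scene [ 0.464 -0.092  0.001] 0.94 [211.453 201.316]
core_short scene [ 0.44   0.024 -0.004] 0.74 [239.158 186.094]
scratch_tool top [0.675 0.035 0.003] 0.46 [246.106 163.275]
scratch_tool scene [ 0.666  0.026 -0.   ] 0.56 [284.577 221.791]
scratch_tool scene [0.472 0.293 0.001] 0.23 [310.398 163.206]
sample_pan scene [ 0.456 -0.299 -0.003] 0.79 [147.289 226.482]
sample_pan scene [ 0.681 -0.361  0.002] 0.55 [164.921 281.986]
kit_case top [ 0.474  0.294 -0.001] 0.9 [183.107 214.061]
kit_case scene [ 0.471  0.295 -0.001] 0.7 [310.627 163.379]
case_compartment top [0.434 0.291 0.009] 0.65 [183.501 223.815]
case_compartment scene [0.434 0.292 0.013] 0.59 [302.964 155.173]
case_compartment scene [0.586 0.303 0.221]
[... 1249 characters left out ...]
0.   ] 0.49 [165.251 283.137]
brush top [ 0.682 -0.355 -0.002] 0.89 [341.616 159.16 ]
brush scene [ 0.681 -0.362  0.   ] 0.59 [164.318 282.653]
brush scene [0.588 0.302 0.221] 0.55 [343.707 116.258]
brush scene [ 0.776 -0.095  0.001] 0.54 [274.673 260.125]
{'t': 1.5, 'joint_pos': array([-1.37 ,  0.22 ,  1.527, -0.   ,  1.395, -0.126]), 'joint_vel': array([ 0.   ,  0.001, -0.001,  0.002,  0.001,  0.001]), 'joint_efforts': array([ -0.   , -49.456, -38.77 ,   0.07 ,   0.047,   0.   ]), 'tool_pos': array([ 0.201, -0.592,  0.223]), 'tool_rot': array([ 2.553, -1.83 , -0.   ]), 'ft_force': array([-0.635,  0.168,  0.383]), 'ft_torque': array([0.021, 0.034, 0.017]), 'grip_width': 0.08689807862814973}
```

View pics/top0.png

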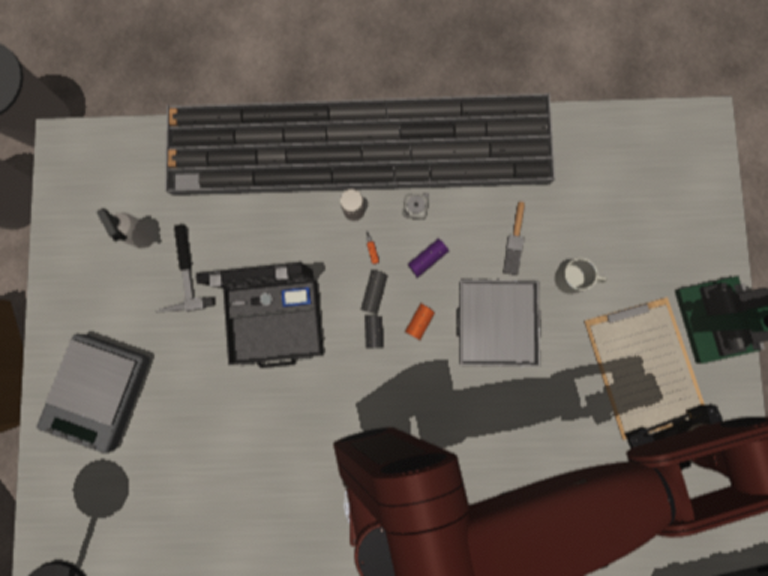

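View pics/scene0.png

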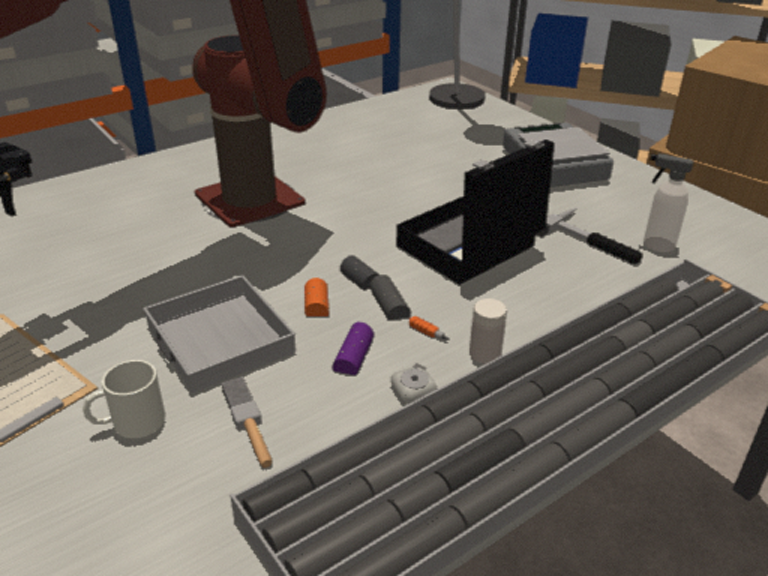

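Run:
```python
import cv2
im=cv2.imread("pics/top0.png")
c=im[180:380,330:480]
cv2.imwrite("pics/crop0.png",cv2.resize(c,None,fx=3,fy=3,interpolation=cv2.INTER_CUBIC))
```

```text
(no output)
```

View pics/crop0.png

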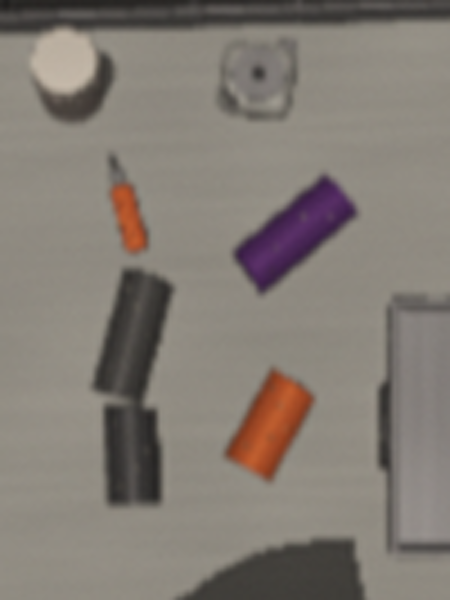

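Run:
```python
from h import *
np.set_printoptions(precision=4,suppress=True)
a=bot.snapshot("top")
for n,z in (("core_long",.02),("core_short",.02),("scratch_tool",.012),("sample_pan",.045),("kit_case",.055)):
    for r in bot.silhouettes(a,n):
        m=r["mask"].astype(np.uint8)
        c=max(cv2.findContours(m,0,cv2.CHAIN_APPROX_NONE)[0],key=len)
        P=atz(a,c.reshape(-1,2),z)[:,:2].astype(np.float32)
        q=cv2.minAreaRect(P*1000); 
        b=cv2.boxPoints(q)
        M=cv2.moments(m,True); cen=atz(a,(M['m10']/M['m00'],M['m01']/M['m00']),z)[0]
        e=[b[1]-b[0],b[2]-b[1]]; l=max(e,key=np.linalg.norm)
        # PCA angle
        ys,xs=np.nonzero(m); W=atz(a,np.c_[xs,ys],z)[:,:2]; W=W-W.mean(0); w,v=np.linalg.eigh(W.T@W)
        print(n,round(r["conf"],2),"rect",np.array(q[0]),q[1],"long ang",np.degrees(np.arctan2(l[1],l[0])),"pca",np.degrees(np.arctan2(v[1,1],v[0,1])),"cen",cen)
```

```text
core_long 0.84 rect [544.1006  24.5836] (46.72886657714844, 112.59111785888672) long ang -17.20684 pca 163.07558776580987 cen [0.5435 0.0247 0.02  ]
core_long 0.82 rect [ 631.6001 -120.3401] (48.33461380004883, 113.15272521972656) long ang -55.169147 pca 125.98475278871737 cen [ 0.6314 -0.1197  0.02  ]
core_short 0.64 rect [437.0359  27.5992] (84.12574005126953, 44.431480407714844) long ang 2.4687438 pca -176.45852536660104 cen [0.4349 0.029  0.02  ]
core_short 0.49 rect [460.9416 -95.4457] (51.24018478393555, 90.50153350830078) long ang -28.344124 pca 154.59936544531075 cen [ 0.4605 -0.0949  0.02  ]
scratch_tool 0.52 rect [658.627   28.7412] (72.95636749267578, 21.1742000579834) long ang 14.463685 pca -167.76951185373198 cen [0.657  0.0279 0.012 ]
sample_pan 0.72 rect [ 452.5309 -297.4324] (211.81320190429688, 221.1518096923828) long ang -1.4622375 pca 179.0958970683862 cen [ 0.4511 -0.2973  0.045 ]
kit_case 0.69 rect [483.4636 323.1011] (266.9891357421875, 316.13336181640625) long ang -85.62277 pca 47.7263924781603 cen [0.4904 0.2988 0.055 ]
```

Request:
servo_tool(
  rows=[
    {"dx":28,"dy":50,"rz":-0.09,"hand":1},
    {"dx":28,"dy":50,"rz":-0.09,"hand":1},
    {"dx":28,"dy":50,"rz":-0.09,"hand":1},
    {"dx":28,"dy":50,"rz":-0.09,"hand":1},
    {"dx":28,"dy":50,"rz":-0.09,"hand":1},
    {"dx":28,"dy":50,"rz":-0.09,"hand":1},
    {"dx":28,"dy":50,"rz":-0.09,"hand":1},
    {"dx":28,"dy":50,"hand":1},
  ],
)

```text
invalid input at $.rows[0]: expected keys dx, dy, dz, rx, ry, rz, hand
```

Request:
servo_tool(
  rows=[
    {"dx":28,"dy":50,"hand":1},
    {"dx":28,"dy":50,"hand":1},
    {"dx":28,"dy":50,"dz":-20,"hand":1},
    {"dx":28,"dy":50,"dz":-30,"hand":1},
    {"dx":9,"dy":17,"dz":-30,"hand":1},
    {"hand":1},
  ],
)

```text
invalid input at $.rows[0]: expected keys dx, dy, dz, rx, ry, rz, hand
```

Run:
```python
from h import *
a=bot.snapshot("wrist"); save(a,"w1.png",s=1.5); b=bot.snapshot("top"); save(b,"t1.png",(200,120,360,260),4)
for n in ("core_long",):
    for p in (a,b):
        for r in bot.place_of(p,n): print(n,np.array(r["point"]).round(4),r["conf"])
for n in ("core_long","core_short"):
    for r in bot.silhouettes(a,n):
        m=r["mask"]; ys,xs=np.nonzero(m); W=atz(a,np.c_[xs,ys],.02)[:,:2]; q=cv2.minAreaRect((W*1000).astype(np.float32)); print(n,q,W.mean(0))
s=bot.read_state();print(s["tool_pos"],s["tool_rot"],s["t"])
print(cv2.Rodrigues(np.array(s["tool_rot"]))[0])
```

```text
core_long [ 0.6373 -0.123  -0.0012] 0.63
core_long [0.5498 0.0271 0.0006] 0.56
[ 0.20065659 -0.59192409  0.22256768] [ 2.55322239e+00 -1.83043616e+00  7.09649479e-05] 2.1
[[ 3.21036217e-01 -9.47066918e-01  2.15740493e-05]
 [-9.47066917e-01 -3.21036218e-01 -4.74458231e-05]
 [ 5.18604207e-05 -5.20024071e-06 -9.99999999e-01]]
```

View pics/w1.png

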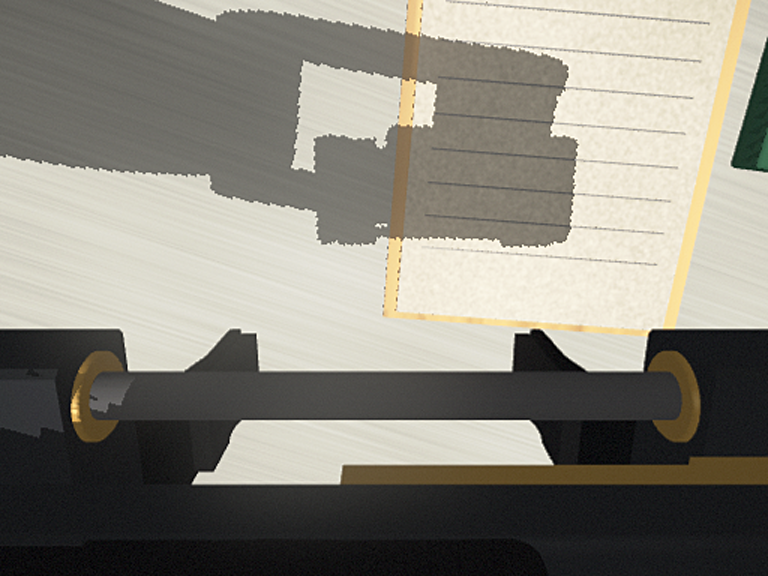

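All keys are needed in every row. The picture shows the gripper still over the clipboard, with its body wide along the jaw direction.

Request:
servo_tool(
  rows=[
    {"dx":28,"dy":50,"dz":0,"rx":0,"ry":0,"rz":-0.09,"hand":1},
    {"dx":28,"dy":50,"dz":0,"rx":0,"ry":0,"rz":-0.09,"hand":1},
    {"dx":28,"dy":50,"dz":0,"rx":0,"ry":0,"rz":-0.09,"hand":1},
    {"dx":28,"dy":50,"dz":0,"rx":0,"ry":0,"rz":-0.09,"hand":1},
    {"dx":28,"dy":50,"dz":0,"rx":0,"ry":0,"rz":-0.09,"hand":1},
    {"dx":28,"dy":50,"dz":0,"rx":0,"ry":0,"rz":-0.09,"hand":1},
    {"dx":28,"dy":50,"dz":0,"rx":0,"ry":0,"rz":-0.09,"hand":1},
    {"dx":28,"dy":50,"dz":0,"rx":0,"ry":0,"rz":0,"hand":1},
  ],
)

```text
t: 3.1
tool_pos: [0.4254, -0.1903, 0.223]
tool_rot: [-1.859, 2.532, -0.002]
ft_force: [0.8, -0.3, -0.3]
grip_width: 0.0873
```

Request:
servo_tool(
  rows=[
    {"dx":28,"dy":50,"dz":0,"rx":0,"ry":0,"rz":0,"hand":1},
    {"dx":28,"dy":50,"dz":0,"rx":0,"ry":0,"rz":0,"hand":1},
    {"dx":28,"dy":50,"dz":-20,"rx":0,"ry":0,"rz":0,"hand":1},
    {"dx":28,"dy":50,"dz":-20,"rx":0,"ry":0,"rz":0,"hand":1},
    {"dx":9,"dy":17,"dz":-20,"rx":0,"ry":0,"rz":0,"hand":1},
    {"dx":0,"dy":0,"dz":0,"rx":0,"ry":0,"rz":0,"hand":1},
  ],
)

```text
t: 3.85
tool_pos: [0.5445, 0.0265, 0.1606]
tool_rot: [1.862, -2.527, -0.004]
ft_force: [-0.7, -0.6, -0.4]
grip_width: 0.0869
```

```bash
cat > look.py <<'E'
import sys
from h import *
tag,names=sys.argv[1],sys.argv[2:]
a=bot.snapshot("wrist"); save(a,tag+".png",s=1.5)
for n in names:
    for r in bot.place_of(a,n)[:2]: print(n,np.array(r["point"]).round(4),round(r["conf"],2))
    for r in bot.silhouettes(a,n)[:2]:
        m=r["mask"]; ys,xs=np.nonzero(m); W=atz(a,np.c_[xs,ys],.02)[:,:2]; q=cv2.minAreaRect((W*1000).astype(np.float32)); b=cv2.boxPoints(q);e=max([b[1]-b[0],b[2]-b[1]],key=np.linalg.norm);print(n,"rect",np.round(q[0],1),np.round(q[1],1),"ang",np.degrees(np.arctan2(e[1],e[0])).round(1),"cen",W.mean(0).round(4))
s=bot.read_state();R=cv2.Rodrigues(np.array(s["tool_rot"]))[0]
print("tcp",s["tool_pos"].round(4),"jaw",np.degrees(np.arctan2(R[1,0],R[0,0])).round(1),"w",round(s["grip_width"],4),"F",np.round(s["ft_force"],1),"t",s["t"],"q",s["joint_pos"].round(2))
E
python3 look.py w2 core_long core_short
```

```text
core_long [0.5489 0.0279 0.0045] 0.91
core_long [ 0.6357 -0.1192 -0.0008] 0.91
core_long rect [544.3  26.8] [ 47.2 119.1] ang -16.8 cen [0.547  0.0266]
core_long rect [ 628.5 -109.1] [48.7 93.6] ang -51.9 cen [ 0.6239 -0.1062]
core_short [0.4379 0.0311 0.0014] 0.74
core_short [ 0.4623 -0.0946 -0.0018] 0.64
core_short rect [442.3  28.2] [95.6 48.2] ang 0.8 cen [0.4371 0.0278]
core_short rect [473.1 -94.8] [52.3 74.2] ang -30.2 cen [ 0.4746 -0.0954]
tcp [0.5461 0.0239 0.1638] jaw -107.5 w 0.087 F [-0.2  0.2  0.2] t 4.1 q [-0.1   0.08  1.79 -0.    1.26  1.78]
```

View pics/w2.png

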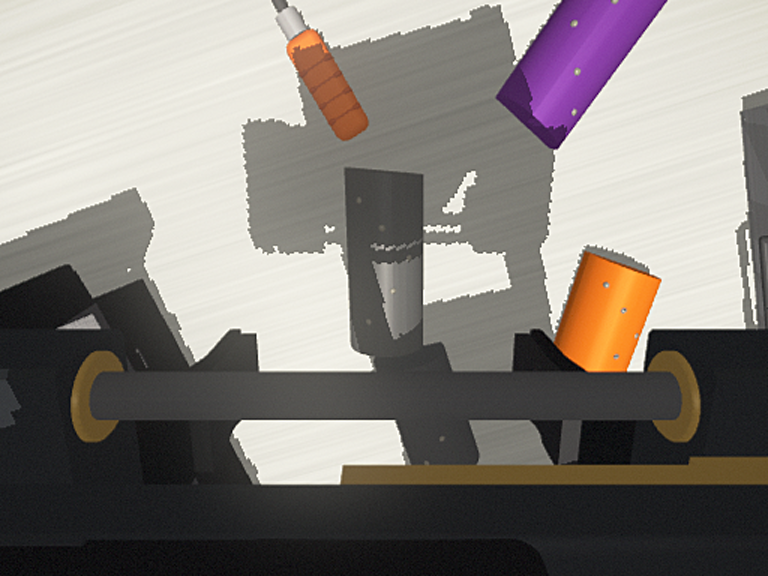

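The view shows the grey core_long between the fingers (385,265), with grey core_short behind (430,400). The orange look-alike (605,310), purple look-alike (580,70) and scratch tool (330,80) are off to the sides. The jaws are aligned at -107.5° and centred, so I descend.

Request:
servo_tool(
  rows=[
    {"dx":0,"dy":2,"dz":-40,"rx":0,"ry":0,"rz":0,"hand":1},
    {"dx":0,"dy":0,"dz":-40,"rx":0,"ry":0,"rz":0,"hand":1},
    {"dx":0,"dy":0,"dz":-40,"rx":0,"ry":0,"rz":0,"hand":1},
    {"dx":0,"dy":0,"dz":-25,"rx":0,"ry":0,"rz":0,"hand":1},
    {"dx":0,"dy":0,"dz":-13,"rx":0,"ry":0,"rz":0,"hand":1},
    {"dx":0,"dy":0,"dz":0,"rx":0,"ry":0,"rz":0,"hand":0},
    {"dx":0,"dy":0,"dz":0,"rx":0,"ry":0,"rz":0,"hand":0},
    {"dx":0,"dy":0,"dz":0,"rx":0,"ry":0,"rz":0,"hand":0},
  ],
)

```text
t: 5.1
tool_pos: [0.5468, 0.0269, 0.006]
tool_rot: [-1.859, 2.53, -0.003]
ft_force: [0.7, 0.6, -0.1]
grip_width: 0.0647
```

Request:
servo_tool(
  rows=[
    {"dx":0,"dy":0,"dz":0,"rx":0,"ry":0,"rz":0,"hand":0},
    {"dx":0,"dy":0,"dz":0,"rx":0,"ry":0,"rz":0,"hand":0},
    {"dx":0,"dy":0,"dz":10,"rx":0,"ry":0,"rz":0,"hand":0},
    {"dx":0,"dy":0,"dz":20,"rx":0,"ry":0,"rz":0,"hand":0},
    {"dx":0,"dy":0,"dz":20,"rx":0,"ry":0,"rz":0,"hand":0},
  ],
)

```text
t: 5.72
tool_pos: [0.5448, 0.0273, 0.0547]
tool_rot: [1.86, -2.531, -0.002]
ft_force: [0.9, -0.0, -4.2]
grip_width: 0.047
```

```bash
python3 look.py w3; python3 -c "
from h import *
a=bot.snapshot('scene');save(a,'s3.png',(150,80,400,260),3)
for r in bot.place_of(a,'sample_pan'):print(r)
b=bot.snapshot('top')
for r in bot.place_of(b,'sample_pan')+bot.place_of(b,'case_lid_hinge'):print(r)"
```

```text
tcp [0.547  0.0271 0.0578] jaw -107.4 w 0.0467 F [ 2.5  0.4 -2.4] t 5.775 q [-0.09  0.22  1.86  0.    1.06  1.78]
{'point': [0.4579, -0.2991, -0.0005], 'conf': 0.98}
{'point': [0.4542, -0.3001, 0.0008], 'conf': 0.92}
{'point': [0.5736, 0.3003, 0.0562], 'conf': 0.82}
{'point': [0.4528, -0.3003, 0.004], 'conf': 0.39}
```

View pics/s3.png

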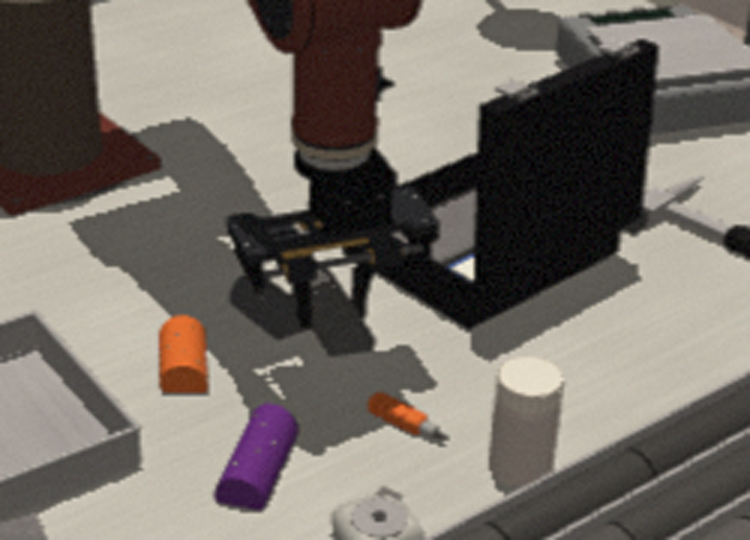

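Core gripped at 47 mm and hanging level. Now to the pan.

Request:
servo_tool(
  rows=[
    {"dx":0,"dy":-20,"dz":35,"rx":0,"ry":0,"rz":0,"hand":0},
    {"dx":-11,"dy":-46,"dz":35,"rx":0,"ry":0,"rz":0.05,"hand":0},
    {"dx":-12,"dy":-50,"dz":0,"rx":0,"ry":0,"rz":0.05,"hand":0},
    {"dx":-14,"dy":-50,"dz":0,"rx":0,"ry":0,"rz":0.06,"hand":0},
    {"dx":-14,"dy":-50,"dz":0,"rx":0,"ry":0,"rz":0.06,"hand":0},
    {"dx":-14,"dy":-50,"dz":0,"rx":0,"ry":0,"rz":0.06,"hand":0},
    {"dx":-13,"dy":-50,"dz":0,"rx":0,"ry":0,"rz":0,"hand":0},
    {"dx":-8,"dy":-32,"dz":0,"rx":0,"ry":0,"rz":0,"hand":0},
  ],
)

```text
t: 7.02
tool_pos: [0.4581, -0.3227, 0.1232]
tool_rot: [2.193, -2.249, -0.003]
ft_force: [-0.2, -0.3, -3.8]
grip_width: 0.0467
```

Request:
servo_tool(
  rows=[
    {"dx":-5,"dy":-20,"dz":0,"rx":0,"ry":0,"rz":0,"hand":0},
    {"dx":0,"dy":0,"dz":-20,"rx":0,"ry":0,"rz":0,"hand":0},
    {"dx":0,"dy":0,"dz":-20,"rx":0,"ry":0,"rz":0,"hand":0},
    {"dx":0,"dy":0,"dz":0,"rx":0,"ry":0,"rz":0,"hand":0},
  ],
)

```text
t: 7.52
tool_pos: [0.4529, -0.3376, 0.0807]
tool_rot: [-2.197, 2.245, 0.011]
ft_force: [0.2, 0.4, -4.4]
grip_width: 0.0471
```

```bash
python3 look.py w4; python3 -c "
from h import *
a=bot.snapshot('scene');save(a,'s4.png',(60,120,260,280),3.5)"
```

```text
tcp [ 0.4539 -0.3387  0.0824] jaw -91.2 w 0.0466 F [ 0.7  0.3 -3.2] t 7.575 q [-0.78  0.23  1.8   0.    1.12  0.81]
```

View pics/s4.png

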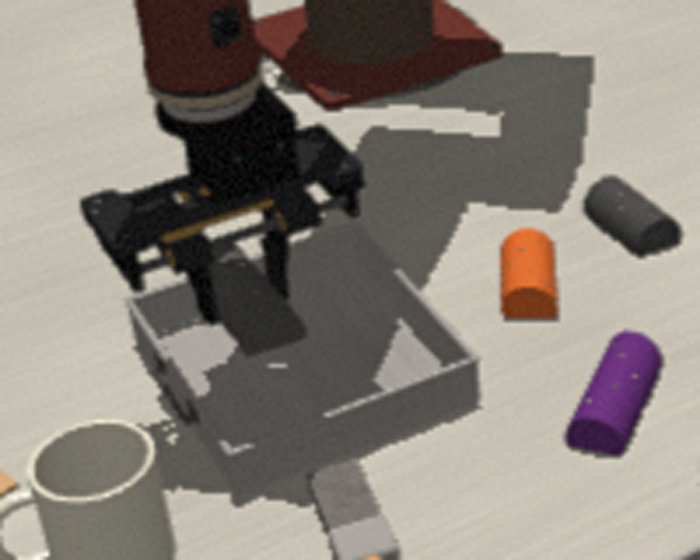

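View pics/w4.png

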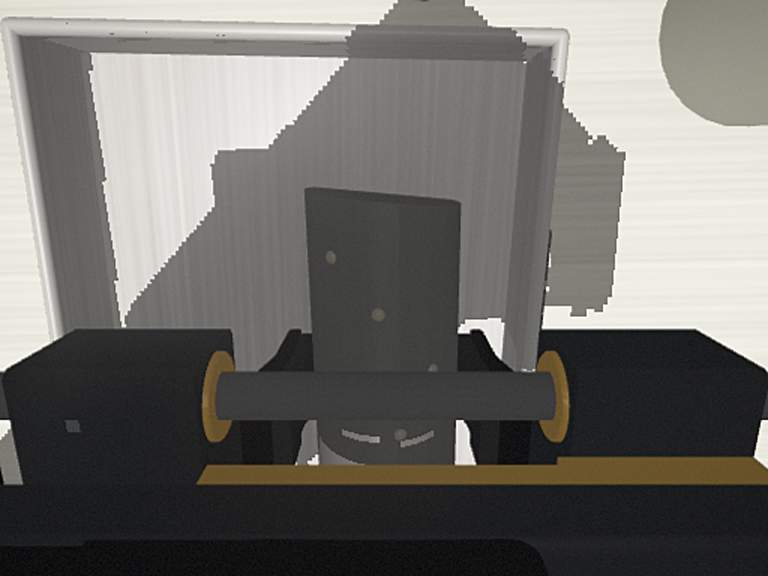

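The core_long hangs inside the pan walls, with mid-floor to its left. Lowering it.

Request:
servo_tool(
  rows=[
    {"dx":0,"dy":0,"dz":-30,"rx":0,"ry":0,"rz":0,"hand":0},
    {"dx":0,"dy":0,"dz":-25,"rx":0,"ry":0,"rz":0,"hand":0},
    {"dx":0,"dy":0,"dz":-12,"rx":0,"ry":0,"rz":0,"hand":0},
    {"dx":0,"dy":0,"dz":-7,"rx":0,"ry":0,"rz":0,"hand":0},
    {"dx":0,"dy":0,"dz":-3,"rx":0,"ry":0,"rz":0,"hand":0},
    {"dx":0,"dy":0,"dz":0,"rx":0,"ry":0,"rz":0,"hand":0},
  ],
)

```text
t: 8.38
tool_pos: [0.4552, -0.3414, 0.0084]
tool_rot: [-2.196, 2.247, -0.002]
ft_force: [-0.4, 0.5, -4.2]
grip_width: 0.0466
```

Request:
servo_tool(
  rows=[
    {"dx":0,"dy":0,"dz":-1.5,"rx":0,"ry":0,"rz":0,"hand":0},
    {"dx":0,"dy":0,"dz":0,"rx":0,"ry":0,"rz":0,"hand":0},
  ],
)

```text
t: 8.62
tool_pos: [0.4553, -0.3416, 0.0081]
tool_rot: [2.196, -2.247, 0.002]
ft_force: [-3.1, 2.9, 8.1]
grip_width: 0.0467
```

Seated: the force changed from -4 N to +8 N. Releasing partly so the fingers clear the wall, then rising and moving to core_short.

Request:
servo_tool(
  rows=[
    {"dx":0,"dy":0,"dz":0.5,"rx":0,"ry":0,"rz":0,"hand":0.68},
    {"dx":0,"dy":0,"dz":0,"rx":0,"ry":0,"rz":0,"hand":0.68},
    {"dx":0,"dy":0,"dz":0,"rx":0,"ry":0,"rz":0,"hand":0.68},
    {"dx":0,"dy":0,"dz":15,"rx":0,"ry":0,"rz":0,"hand":0.68},
    {"dx":0,"dy":0,"dz":40,"rx":0,"ry":0,"rz":0,"hand":0.68},
    {"dx":0,"dy":0,"dz":40,"rx":0,"ry":0,"rz":0,"hand":1},
    {"dx":-1,"dy":45,"dz":45,"rx":0,"ry":0,"rz":0,"hand":1},
    {"dx":-2,"dy":50,"dz":0,"rx":0,"ry":0,"rz":0,"hand":1},
  ],
)

```text
t: 9.62
tool_pos: [0.4544, -0.2483, 0.1515]
tool_rot: [-2.192, 2.248, -0.015]
ft_force: [0.8, 0.3, 1.0]
grip_width: 0.081
```

Request:
servo_tool(
  rows=[
    {"dx":-2,"dy":55,"dz":0,"rx":0,"ry":0,"rz":0.03,"hand":1},
    {"dx":-2,"dy":55,"dz":0,"rx":0,"ry":0,"rz":0.03,"hand":1},
    {"dx":-2,"dy":55,"dz":0,"rx":0,"ry":0,"rz":0,"hand":1},
    {"dx":-2,"dy":50,"dz":0,"rx":0,"ry":0,"rz":0,"hand":1},
    {"dx":-2,"dy":40,"dz":0,"rx":0,"ry":0,"rz":0,"hand":1},
    {"dx":-2,"dy":20,"dz":0,"rx":0,"ry":0,"rz":0,"hand":1},
    {"dx":0,"dy":0,"dz":0,"rx":0,"ry":0,"rz":0,"hand":1},
  ],
)

```text
t: 10.5
tool_pos: [0.4398, 0.0294, 0.1467]
tool_rot: [-2.264, 2.176, -0.002]
ft_force: [-0.1, -0.1, 0.2]
grip_width: 0.0869
```

```bash
python3 look.py w5 core_short; python3 -c "
from h import *
a=bot.snapshot('top')
for r in bot.place_of(a,'core_short')+bot.place_of(a,'core_long'):print(r)
save(a,'t5.png',(200,150,400,270),4)"
```

```text
core_short [ 0.4631 -0.0974 -0.0012] 0.89
core_short [0.4374 0.0307 0.0012] 0.78
core_short rect [466.2 -91.2] [51.5 90.4] ang -30.3 cen [ 0.4672 -0.0914]
core_short rect [438.6  29.5] [93.6 47.4] ang 2.3 cen [0.44   0.0298]
tcp [0.44   0.0276 0.1463] jaw -87.9 w 0.087 F [ 0.4 -0.3  0.2] t 10.65 q [-0.12 -0.16  2.07 -0.    1.24  1.42]
{'point': [0.4604, -0.0956, 0.0006], 'conf': 0.73}
{'point': [0.4568, -0.3407, 0.0038], 'conf': 0.88}
{'point': [0.6397, -0.1204, -0.0009], 'conf': 0.85}
```

View pics/t5.png

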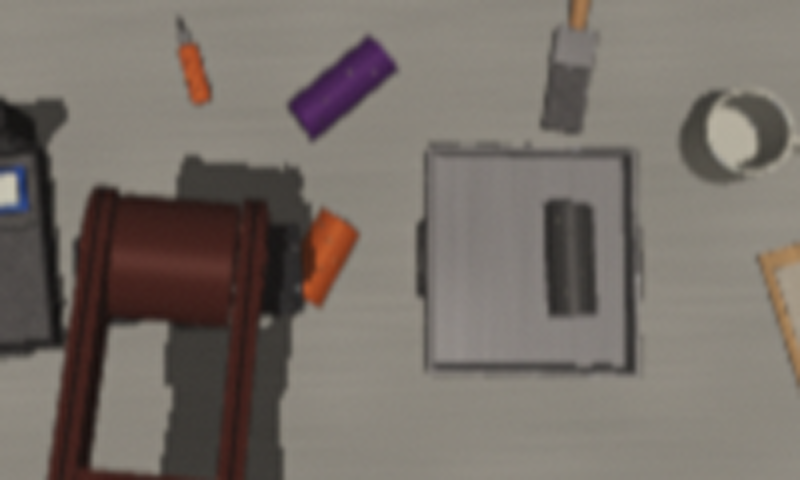

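View pics/w5.png

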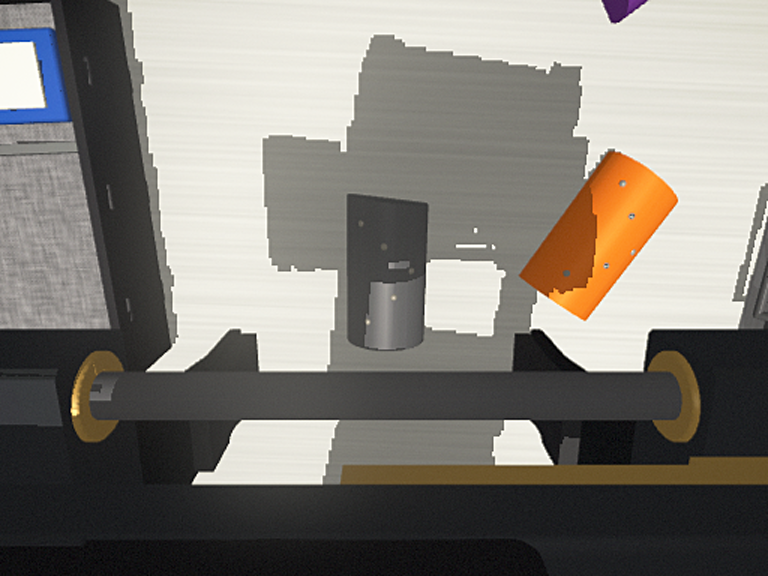

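Core_long lies flat in the pan (570,258 in the top crop). Grey core_short is between the fingers (385,270), and the orange look-alike at (600,235) is clear. Descending.

Request:
servo_tool(
  rows=[
    {"dx":-1,"dy":1,"dz":-40,"rx":0,"ry":0,"rz":0,"hand":1},
    {"dx":0,"dy":0,"dz":-40,"rx":0,"ry":0,"rz":0,"hand":1},
    {"dx":0,"dy":0,"dz":-35,"rx":0,"ry":0,"rz":0,"hand":1},
    {"dx":0,"dy":0,"dz":-17,"rx":0,"ry":0,"rz":0,"hand":1},
    {"dx":0,"dy":0,"dz":-10,"rx":0,"ry":0,"rz":0,"hand":1},
    {"dx":0,"dy":0,"dz":0,"rx":0,"ry":0,"rz":0,"hand":0},
    {"dx":0,"dy":0,"dz":0,"rx":0,"ry":0,"rz":0,"hand":0},
    {"dx":0,"dy":0,"dz":0,"rx":0,"ry":0,"rz":0,"hand":0},
  ],
)

```text
t: 11.8
tool_pos: [0.4395, 0.0291, 0.0046]
tool_rot: [-2.261, 2.179, -0.002]
ft_force: [-0.8, -0.7, 0.0]
grip_width: 0.065
```

Request:
servo_tool(
  rows=[
    {"dx":0,"dy":0,"dz":0,"rx":0,"ry":0,"rz":0,"hand":0},
    {"dx":0,"dy":0,"dz":0,"rx":0,"ry":0,"rz":0,"hand":0},
    {"dx":0,"dy":0,"dz":10,"rx":0,"ry":0,"rz":0,"hand":0},
    {"dx":0,"dy":0,"dz":25,"rx":0,"ry":0,"rz":0,"hand":0},
    {"dx":0,"dy":0,"dz":40,"rx":0,"ry":0,"rz":0,"hand":0},
    {"dx":0,"dy":0,"dz":45,"rx":0,"ry":0,"rz":0,"hand":0},
  ],
)

```text
t: 12.55
tool_pos: [0.4375, 0.0294, 0.1244]
tool_rot: [2.261, -2.179, -0.003]
ft_force: [-0.0, 0.2, -3.7]
grip_width: 0.0471
```

Request:
servo_tool(
  rows=[
    {"dx":2,"dy":-40,"dz":0,"rx":0,"ry":0,"rz":-0.02,"hand":0},
    {"dx":3,"dy":-55,"dz":0,"rx":0,"ry":0,"rz":-0.02,"hand":0},
    {"dx":3,"dy":-55,"dz":0,"rx":0,"ry":0,"rz":-0.02,"hand":0},
    {"dx":3,"dy":-55,"dz":0,"rx":0,"ry":0,"rz":0,"hand":0},
    {"dx":3,"dy":-50,"dz":0,"rx":0,"ry":0,"rz":0,"hand":0},
    {"dx":2,"dy":-31,"dz":0,"rx":0,"ry":0,"rz":0,"hand":0},
    {"dx":0,"dy":0,"dz":-25,"rx":0,"ry":0,"rz":0,"hand":0},
    {"dx":0,"dy":0,"dz":-25,"rx":0,"ry":0,"rz":0,"hand":0},
  ],
)

```text
t: 13.55
tool_pos: [0.4544, -0.2572, 0.0734]
tool_rot: [-2.194, 2.248, 0.0]
ft_force: [0.1, 0.3, -3.2]
grip_width: 0.047
```

Request:
servo_tool(
  rows=[
    {"dx":0,"dy":0,"dz":-25,"rx":0,"ry":0,"rz":0,"hand":0},
    {"dx":0,"dy":0,"dz":-20,"rx":0,"ry":0,"rz":0,"hand":0},
    {"dx":0,"dy":0,"dz":-12,"rx":0,"ry":0,"rz":0,"hand":0},
    {"dx":0,"dy":0,"dz":-8,"rx":0,"ry":0,"rz":0,"hand":0},
    {"dx":0,"dy":0,"dz":-2,"rx":0,"ry":0,"rz":0,"hand":0},
    {"dx":0,"dy":0,"dz":0,"rx":0,"ry":0,"rz":0,"hand":0},
  ],
)

```text
t: 14.3
tool_pos: [0.4551, -0.2571, 0.0074]
tool_rot: [-2.195, 2.247, -0.002]
ft_force: [-0.1, -0.1, -3.3]
grip_width: 0.0468
```

Request:
servo_tool(
  rows=[
    {"dx":0,"dy":0,"dz":-1.2,"rx":0,"ry":0,"rz":0,"hand":0},
    {"dx":0,"dy":0,"dz":0,"rx":0,"ry":0,"rz":0,"hand":0},
  ],
)

```text
t: 14.55
tool_pos: [0.4554, -0.2572, 0.0071]
tool_rot: [-2.196, 2.247, -0.002]
ft_force: [-2.3, 2.1, 7.2]
grip_width: 0.0467
```

Seated (+7 N). Release, rise, and go to the scratch tool.

Request:
servo_tool(
  rows=[
    {"dx":0,"dy":0,"dz":0.5,"rx":0,"ry":0,"rz":0,"hand":0.68},
    {"dx":0,"dy":0,"dz":0,"rx":0,"ry":0,"rz":0,"hand":0.68},
    {"dx":0,"dy":0,"dz":0,"rx":0,"ry":0,"rz":0,"hand":0.68},
    {"dx":0,"dy":0,"dz":13,"rx":0,"ry":0,"rz":0,"hand":0.68},
    {"dx":0,"dy":0,"dz":40,"rx":0,"ry":0,"rz":0,"hand":0.68},
    {"dx":0,"dy":0,"dz":50,"rx":0,"ry":0,"rz":0,"hand":0.68},
    {"dx":25,"dy":35,"dz":40,"rx":0,"ry":0,"rz":0.05,"hand":0.68},
    {"dx":33,"dy":45,"dz":0,"rx":0,"ry":0,"rz":0.05,"hand":0.68},
  ],
)

```text
t: 15.55
tool_pos: [0.516, -0.1783, 0.155]
tool_rot: [-2.302, 2.134, -0.015]
ft_force: [0.4, -0.5, -1.4]
grip_width: 0.0592
```

Request:
servo_tool(
  rows=[
    {"dx":33,"dy":45,"dz":0,"rx":0,"ry":0,"rz":0.05,"hand":0.68},
    {"dx":33,"dy":45,"dz":0,"rx":0,"ry":0,"rz":0.05,"hand":0.68},
    {"dx":33,"dy":45,"dz":0,"rx":0,"ry":0,"rz":0.04,"hand":0.68},
    {"dx":33,"dy":45,"dz":0,"rx":0,"ry":0,"rz":0,"hand":0.68},
    {"dx":12,"dy":25,"dz":0,"rx":0,"ry":0,"rz":0,"hand":0.68},
    {"dx":0,"dy":0,"dz":0,"rx":0,"ry":0,"rz":0,"hand":0.68},
  ],
)

```text
t: 16.3
tool_pos: [0.6572, 0.0304, 0.1497]
tool_rot: [-2.451, 1.964, -0.001]
ft_force: [0.6, -0.2, -0.3]
grip_width: 0.0594
```

```bash
python3 look.py w6 scratch_tool; python3 -c "
from h import *
a=bot.snapshot('top')
for n in ('core_short','core_long','case_lid_hinge','kit_case','case_compartment','case_lid_push','case_lid_edge'):
  for r in bot.place_of(a,n):print(n,r)
save(a,'t6.png',(140,150,400,270),3)"
```

```text
scratch_tool [0.6692 0.0335 0.0024] 0.94
scratch_tool rect [668.2  31.9] [87.2 20.9] ang 15.4 cen [0.6629 0.0302]
scratch_tool rect [579.9 233.3] [21.3 51.7] ang -61.6 cen [0.5762 0.2365]
tcp [0.6563 0.0275 0.1493] jaw -77.6 w 0.0591 F [ 0.5 -0.9  0.4] t 16.45 q [-0.08  0.35  1.51 -0.    1.28  1.28]
core_short {'point': [0.4579, -0.2591, 0.0005], 'conf': 0.72}
core_short {'point': [0.4727, 0.296, -0.0001], 'conf': 0.72}
core_short {'point': [0.4627, -0.0946, 0.002], 'conf': 0.66}
core_long {'point': [0.6374, -0.1222, -0.0011], 'conf': 0.83}
core_long {'point': [0.4569, -0.3403, 0.0041], 'conf': 0.53}
case_lid_hinge {'point': [0.5704, 0.302, 0.058], 'conf': 0.7}
kit_case {'point': [0.4731, 0.2959, -0.0003], 'conf': 0.87}
case_compartment {'point': [0.4324, 0.2883, 0.0084], 'conf': 0.86}
case_compartment {'point': [0.5681, -0.4982, 0.001], 'conf': 0.23}
case_lid_push {'point': [0.5919, 0.3013, 0.2218], 'conf': 0.6}
case_lid_edge {'point': [0.5825, 0.3057, 0.2562], 'conf': 0.8}
```

View pics/t6.png

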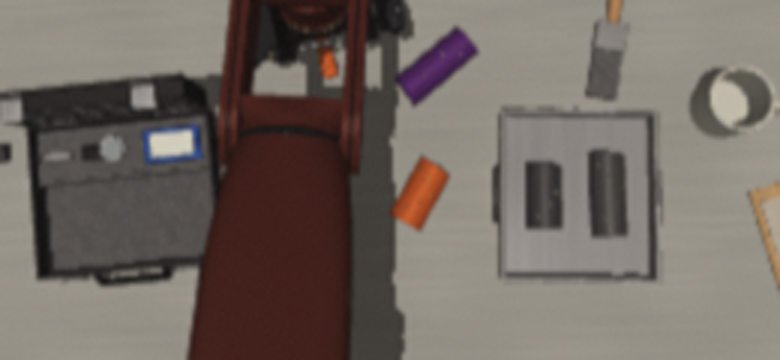

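View pics/w6.png

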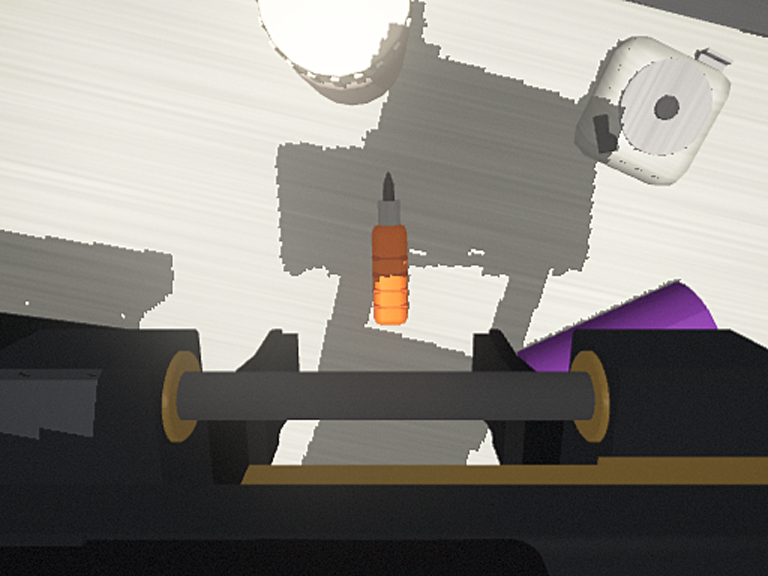

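```bash
python3 -c "
from h import *
a=bot.snapshot('wrist');R=cv2.Rodrigues(np.array(a['rvec']))[0];print(-R.T@np.array(a['tvec']).reshape(3),R[2], bot.read_state()['tool_pos'])"
```

```text
[0.72340821 0.04316398 0.31252835] [-0.24697464 -0.05425227 -0.96750205] [0.65659072 0.02792183 0.14908976]
```

Cores lie side by side in the pan (543,195) and (608,193). The scratch tool (390,260) is aligned between the fingers and the canister is clear. Descending.

Request:
servo_tool(
  rows=[
    {"dx":-2,"dy":1,"dz":-40,"rx":0,"ry":0,"rz":0.02,"hand":0.68},
    {"dx":0,"dy":0,"dz":-40,"rx":0,"ry":0,"rz":0,"hand":0.68},
    {"dx":0,"dy":0,"dz":-35,"rx":0,"ry":0,"rz":0,"hand":0.68},
    {"dx":0,"dy":0,"dz":-20,"rx":0,"ry":0,"rz":0,"hand":0.68},
    {"dx":0,"dy":0,"dz":-10,"rx":0,"ry":0,"rz":0,"hand":0.68},
    {"dx":0,"dy":0,"dz":0,"rx":0,"ry":0,"rz":0,"hand":0},
    {"dx":0,"dy":0,"dz":0,"rx":0,"ry":0,"rz":0,"hand":0},
    {"dx":0,"dy":0,"dz":0,"rx":0,"ry":0,"rz":0,"hand":0},
  ],
)

```text
t: 17.9
tool_pos: [0.6558, 0.0292, 0.0055]
tool_rot: [-2.467, 1.943, -0.003]
ft_force: [0.2, -0.8, 0.7]
grip_width: 0.0368
```

Request:
servo_tool(
  rows=[
    {"dx":0,"dy":0,"dz":0,"rx":0,"ry":0,"rz":0,"hand":0},
    {"dx":0,"dy":0,"dz":0,"rx":0,"ry":0,"rz":0,"hand":0},
    {"dx":0,"dy":0,"dz":10,"rx":0,"ry":0,"rz":0,"hand":0},
    {"dx":0,"dy":0,"dz":30,"rx":0,"ry":0,"rz":0,"hand":0},
    {"dx":0,"dy":0,"dz":40,"rx":0,"ry":0,"rz":0,"hand":0},
    {"dx":0,"dy":0,"dz":45,"rx":0,"ry":0,"rz":0,"hand":0},
  ],
)

```text
t: 18.65
tool_pos: [0.654, 0.0293, 0.1301]
tool_rot: [2.468, -1.943, -0.002]
ft_force: [0.1, 0.0, -0.4]
grip_width: 0.0205
```

```bash
python3 look.py w7
```

```text
tcp [0.6583 0.0292 0.1384] jaw -76.4 w 0.0208 F [ 2.7 -0.2  4.3] t 18.7 q [-0.08  0.36  1.52  0.    1.25  1.26]
```

View pics/w7.png

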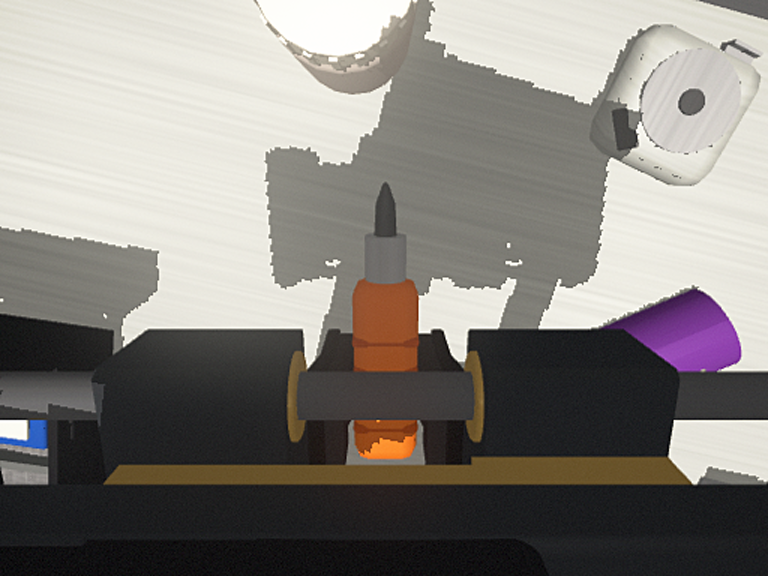

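Request:
servo_tool(
  rows=[
    {"dx":-40,"dy":0,"dz":0,"rx":0,"ry":0,"rz":-0.05,"hand":0},
    {"dx":-55,"dy":0,"dz":0,"rx":0,"ry":0,"rz":-0.05,"hand":0},
    {"dx":-55,"dy":0,"dz":0,"rx":0,"ry":0,"rz":-0.04,"hand":0},
    {"dx":-45,"dy":25,"dz":0,"rx":0,"ry":0,"rz":-0.03,"hand":0},
    {"dx":-30,"dy":40,"dz":0,"rx":0,"ry":0,"rz":0,"hand":0},
    {"dx":-10,"dy":50,"dz":0,"rx":0,"ry":0,"rz":0,"hand":0},
    {"dx":0,"dy":55,"dz":0,"rx":0,"ry":0,"rz":0,"hand":0},
    {"dx":0,"dy":50,"dz":0,"rx":0,"ry":0,"rz":0,"hand":0},
  ],
)

```text
t: 19.7
tool_pos: [0.4196, 0.2512, 0.1299]
tool_rot: [-2.293, 2.145, -0.001]
ft_force: [0.7, -0.4, 0.2]
grip_width: 0.0205
```

Request:
servo_tool(
  rows=[
    {"dx":0,"dy":30,"dz":0,"rx":0,"ry":0,"rz":0,"hand":0},
    {"dx":0,"dy":11,"dz":0,"rx":0,"ry":0,"rz":0,"hand":0},
    {"dx":0,"dy":0,"dz":0,"rx":0,"ry":0,"rz":0,"hand":0},
  ],
)

```text
t: 20.08
tool_pos: [0.4195, 0.2903, 0.1291]
tool_rot: [2.295, -2.145, 0.0]
ft_force: [-0.7, -0.8, 0.0]
grip_width: 0.0208
```

```bash
python3 look.py w8; python3 -c "
from h import *
a=bot.snapshot('scene');save(a,'s8.png',(220,40,420,200),3.5)"
```

```text
tcp [0.4196 0.2896 0.129 ] jaw -86.2 w 0.0207 F [-0.2 -0.8 -0.7] t 20.125 q [ 0.45  0.03  1.91 -0.    1.19  1.95]
```

View pics/w8.png

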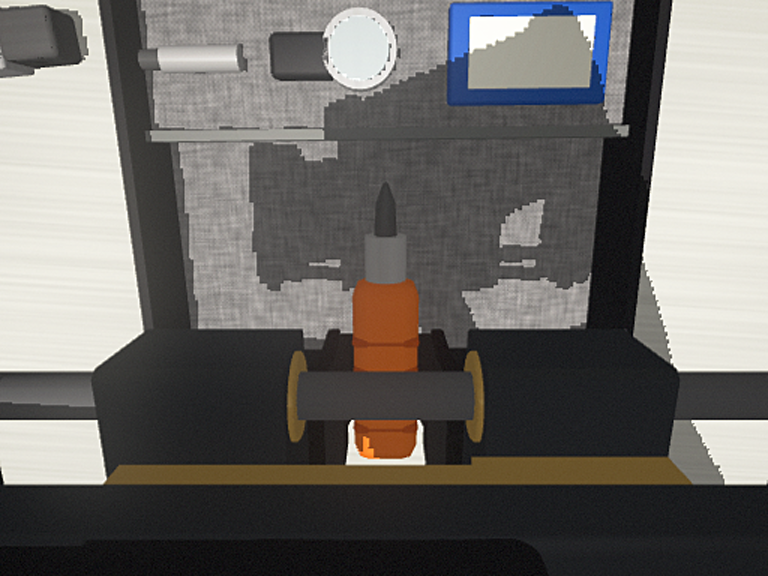

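View pics/s8.png

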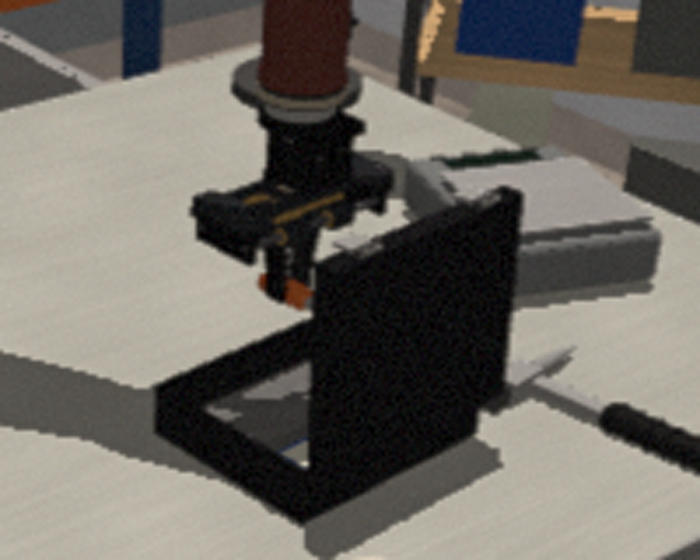

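```bash
python3 -c "
from h import *
a=bot.snapshot('wrist')
print(atz(a,[(385/1.5,140/1.5),(160/1.5,140/1.5),(600/1.5,137/1.5)],.038), atz(a,[(385/1.5,182/1.5)],.133))
for n in ('case_compartment','kit_case','scratch_tool'):
  for r in bot.place_of(a,n):print(n,r)"
```

```text
[[0.49309989 0.29479973 0.038     ]
 [0.48588904 0.40247344 0.038     ]
 [0.50136347 0.19210779 0.038     ]] [[0.47882665 0.29389994 0.133     ]]
case_compartment {'point': [0.4378, 0.2899, 0.0114], 'conf': 0.88}
case_compartment {'point': [0.4332, 0.2896, 0.1269], 'conf': 0.67}
kit_case {'point': [0.4707, 0.2934, 0.0008], 'conf': 0.96}
scratch_tool {'point': [0.4344, 0.2945, 0.1277], 'conf': 0.87}
```

Divider is at x=0.493, the point tip at 0.48 and the compartment centre at 0.436, so the tool fits. Lowering.

Request:
servo_tool(
  rows=[
    {"dx":0,"dy":0,"dz":-30,"rx":0,"ry":0,"rz":0,"hand":0},
    {"dx":0,"dy":0,"dz":-30,"rx":0,"ry":0,"rz":0,"hand":0},
    {"dx":0,"dy":0,"dz":-25,"rx":0,"ry":0,"rz":0,"hand":0},
    {"dx":0,"dy":0,"dz":-15,"rx":0,"ry":0,"rz":0,"hand":0},
    {"dx":0,"dy":0,"dz":-8,"rx":0,"ry":0,"rz":0,"hand":0},
    {"dx":0,"dy":0,"dz":-5,"rx":0,"ry":0,"rz":0,"hand":0},
    {"dx":0,"dy":0,"dz":0,"rx":0,"ry":0,"rz":0,"hand":0},
  ],
)

```text
t: 21.25
tool_pos: [0.42, 0.2904, 0.0163]
tool_rot: [-2.294, 2.146, -0.0]
ft_force: [0.1, 0.4, -0.6]
grip_width: 0.0206
```

Request:
servo_tool(
  rows=[
    {"dx":0,"dy":0,"dz":-1.5,"rx":0,"ry":0,"rz":0,"hand":0},
    {"dx":0,"dy":0,"dz":0,"rx":0,"ry":0,"rz":0,"hand":0},
  ],
)

```text
t: 21.5
tool_pos: [0.4199, 0.2904, 0.0149]
tool_rot: [-2.294, 2.145, -0.0]
ft_force: [0.2, -0.1, -1.7]
grip_width: 0.0206
```

Request:
servo_tool(
  rows=[
    {"dx":0,"dy":0,"dz":-0.8,"rx":0,"ry":0,"rz":0,"hand":0},
    {"dx":0,"dy":0,"dz":0,"rx":0,"ry":0,"rz":0,"hand":0.45},
    {"dx":0,"dy":0,"dz":0,"rx":0,"ry":0,"rz":0,"hand":0.45},
    {"dx":0,"dy":0,"dz":0,"rx":0,"ry":0,"rz":0,"hand":0.45},
    {"dx":0,"dy":0,"dz":15,"rx":0,"ry":0,"rz":0,"hand":0.45},
    {"dx":0,"dy":0,"dz":40,"rx":0,"ry":0,"rz":0,"hand":0.45},
    {"dx":0,"dy":0,"dz":55,"rx":0,"ry":0,"rz":0,"hand":0.45},
    {"dx":0,"dy":0,"dz":55,"rx":0,"ry":0,"rz":0,"hand":0},
  ],
)

```text
t: 22.5
tool_pos: [0.4194, 0.2902, 0.1813]
tool_rot: [-2.294, 2.146, -0.0]
ft_force: [0.3, 0.7, 0.1]
grip_width: 0.0344
```

```bash
python3 look.py w9 scratch_tool; python3 -c "
from h import *
a=bot.snapshot('wrist')
for n in ('case_lid_push','case_lid_edge','case_lid_hinge'):
  for r in bot.place_of(a,n):print(n,r)"
```

```text
scratch_tool [0.4371 0.2943 0.0125] 0.77
scratch_tool [0.4375 0.2898 0.0115] 0.56
scratch_tool rect [432.  291.6] [91.6 20.8] ang 3.4 cen [0.4262 0.2916]
tcp [0.4223 0.2916 0.1839] jaw -86.2 w 0.0241 F [-0.   0.1  0.2] t 22.65 q [ 0.45 -0.02  1.86  0.    1.29  1.95]
```

View pics/w9.png

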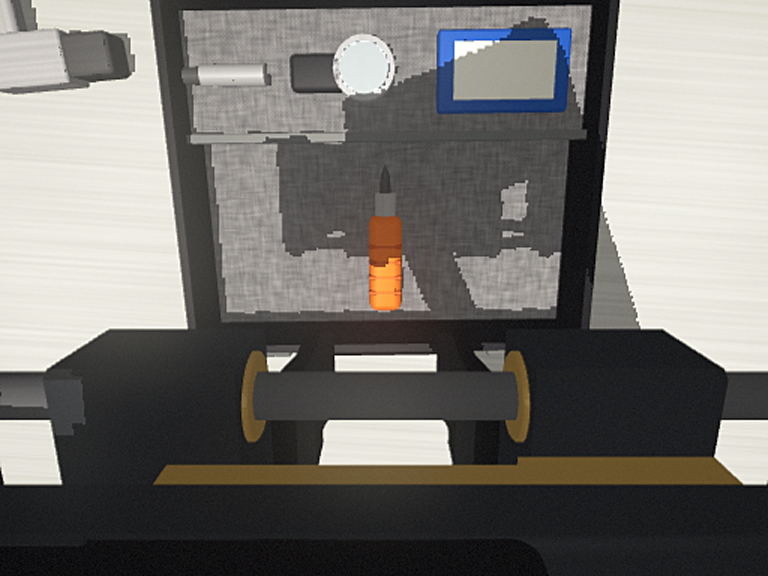

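The tool lies flat in the front compartment (385,240). Now rise over the lid and come down behind it.

Request:
servo_tool(
  rows=[
    {"dx":0,"dy":0,"dz":50,"rx":0,"ry":0,"rz":0,"hand":0},
    {"dx":0,"dy":0,"dz":50,"rx":0,"ry":0,"rz":0,"hand":0},
    {"dx":30,"dy":0,"dz":40,"rx":0,"ry":0,"rz":0,"hand":0},
    {"dx":50,"dy":3,"dz":0,"rx":0,"ry":0,"rz":0,"hand":0},
    {"dx":50,"dy":3,"dz":0,"rx":0,"ry":0,"rz":0,"hand":0},
    {"dx":50,"dy":3,"dz":0,"rx":0,"ry":0,"rz":0,"hand":0},
    {"dx":45,"dy":3,"dz":0,"rx":0,"ry":0,"rz":0,"hand":0},
    {"dx":20,"dy":0,"dz":0,"rx":0,"ry":0,"rz":0,"hand":0},
  ],
)

```text
t: 23.85
tool_pos: [0.6659, 0.3016, 0.3145]
tool_rot: [2.29, -2.144, -0.004]
ft_force: [-0.4, 1.3, -0.0]
grip_width: 0.0005
```

Request:
servo_tool(
  rows=[
    {"dx":0,"dy":0,"dz":-30,"rx":0,"ry":0,"rz":0,"hand":0},
    {"dx":0,"dy":0,"dz":-40,"rx":0,"ry":0,"rz":0,"hand":0},
    {"dx":0,"dy":0,"dz":-30,"rx":0,"ry":0,"rz":0,"hand":0},
    {"dx":0,"dy":0,"dz":-14,"rx":0,"ry":0,"rz":0,"hand":0},
    {"dx":0,"dy":0,"dz":0,"rx":0,"ry":0,"rz":0,"hand":0},
  ],
)

```text
t: 24.48
tool_pos: [0.6637, 0.302, 0.2024]
tool_rot: [2.292, -2.144, -0.003]
ft_force: [-0.2, -0.0, -0.0]
grip_width: 0.0006
```

```bash
python3 look.py w10; python3 -c "
from h import *
a=bot.snapshot('scene');save(a,'s10.png',(250,40,420,200),3.5)
for n in ('case_lid_push','case_lid_edge','case_lid_hinge'):
  for r in bot.place_of(a,n):print(n,r)"
```

```text
tcp [0.6646 0.3022 0.2045] jaw -86.2 w -0.0003 F [0.9 0.4 0.5] t 24.525 q [0.32 0.48 1.23 0.   1.43 1.82]
case_lid_push {'point': [0.5869, 0.3031, 0.221], 'conf': 0.93}
case_lid_push {'point': [0.7782, 0.0749, 0.0012], 'conf': 0.57}
case_lid_edge {'point': [0.5837, 0.3023, 0.2594], 'conf': 0.83}
case_lid_hinge {'point': [0.5713, 0.2989, 0.0542], 'conf': 0.72}
```

View pics/s10.png

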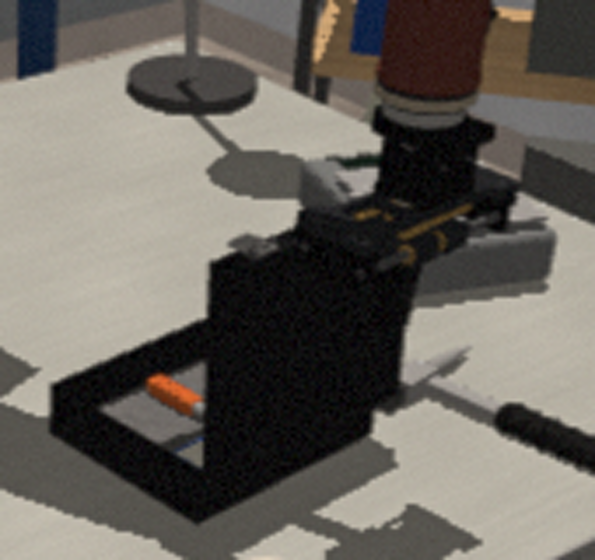

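Gripper is behind the lid. Approaching to contact.

Request:
servo_tool(
  rows=[
    {"dx":-30,"dy":-1,"dz":0,"rx":0,"ry":0,"rz":0,"hand":0},
    {"dx":-20,"dy":0,"dz":0,"rx":0,"ry":0,"rz":0,"hand":0},
    {"dx":-10,"dy":0,"dz":0,"rx":0,"ry":0,"rz":0,"hand":0},
    {"dx":-10,"dy":-1,"dz":0,"rx":0,"ry":0,"rz":0,"hand":0},
    {"dx":-10,"dy":-1,"dz":0,"rx":0,"ry":0,"rz":0,"hand":0},
  ],
)

```text
t: 25.35
tool_pos: [0.5872, 0.3, 0.2067]
tool_rot: [-2.289, 2.142, -0.006]
ft_force: [7.1, 3.7, 1.9]
grip_width: 0.0002
```

```bash
python3 -c "
from h import *
a=bot.snapshot('scene');save(a,'s11.png',(250,40,420,200),3.5)
for n in ('case_lid_push','case_lid_edge','case_lid_hinge'):
  for r in bot.place_of(a,n):print(n,r)
print(bot.read_state()['ft_force'])"
```

```text
case_lid_push {'point': [0.5761, 0.3047, 0.2233], 'conf': 0.69}
case_lid_push {'point': [0.7761, -0.0917, -0.0046], 'conf': 0.53}
case_lid_push {'point': [0.4276, 0.2882, 0.0086], 'conf': 0.15}
case_lid_edge {'point': [0.566, 0.3034, 0.2588], 'conf': 0.88}
case_lid_hinge {'point': [0.5697, 0.2995, 0.053], 'conf': 0.96}
[3.69150624 2.44700922 3.95086367]
```

View pics/s11.png

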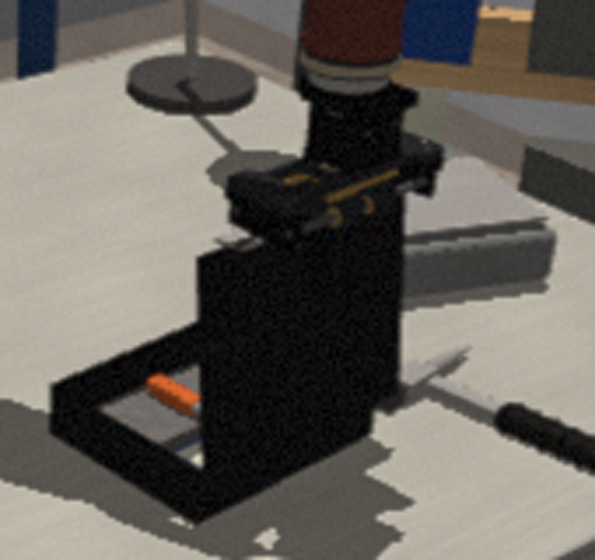

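Contact made (about 7 N) and the lid has moved to about 1.42 rad. Following the arc at about 0.8 rad/s.

Request:
servo_tool(
  rows=[
    {"dx":-19,"dy":-1,"dz":-1,"rx":0,"ry":0,"rz":0,"hand":0},
    {"dx":-15,"dy":-1,"dz":-2,"rx":0,"ry":0,"rz":0,"hand":0},
    {"dx":-14.5,"dy":-1,"dz":-4,"rx":0,"ry":0,"rz":0,"hand":0},
    {"dx":-14,"dy":-1,"dz":-5,"rx":0,"ry":0,"rz":0,"hand":0},
    {"dx":-13.5,"dy":-1,"dz":-6.5,"rx":0,"ry":0,"rz":0,"hand":0},
    {"dx":-13,"dy":-1,"dz":-8,"rx":0,"ry":0,"rz":0,"hand":0},
    {"dx":-12,"dy":-1,"dz":-9,"rx":0,"ry":0,"rz":0,"hand":0},
    {"dx":-11,"dy":-1,"dz":-10,"rx":0,"ry":0,"rz":0,"hand":0},
  ],
)

```text
t: 26.55
tool_pos: [0.4721, 0.2908, 0.1586]
tool_rot: [2.294, -2.146, 0.0]
ft_force: [1.7, -1.9, 1.6]
grip_width: 0.0003
```

```bash
python3 -c "
from h import *
a=bot.snapshot('scene');save(a,'s12.png',(250,40,420,200),3.5)
for n in ('case_lid_push','case_lid_edge','case_lid_hinge'):
  for r in bot.place_of(a,n):print(n,r)
s=bot.read_state();print(s['ft_force'],s['tool_pos'])"
```

```text
case_lid_push {'point': [0.4501, 0.2921, 0.1656], 'conf': 0.67}
case_lid_edge {'point': [0.4176, 0.2921, 0.1874], 'conf': 0.77}
case_lid_hinge {'point': [0.5705, 0.3025, 0.054], 'conf': 0.98}
[ 0.50585437 -0.14346747  0.71209575] [0.47169109 0.29128506 0.15821736]
```

View pics/s12.png

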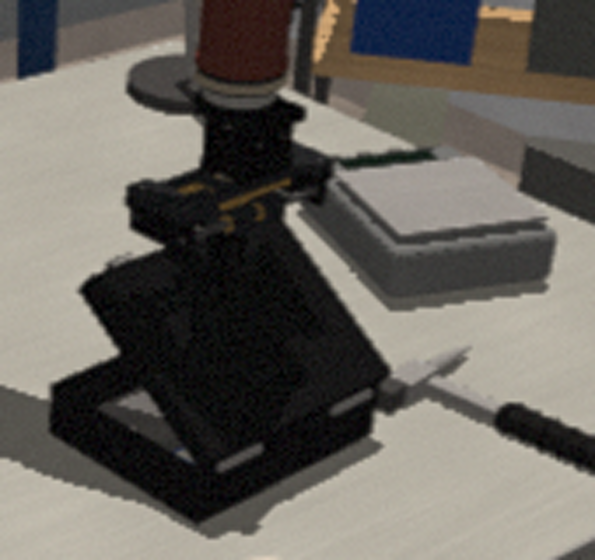

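Lid at about 0.6 rad. Continuing.

Request:
servo_tool(
  rows=[
    {"dx":-10,"dy":-1,"dz":-11,"rx":0,"ry":0,"rz":0,"hand":0},
    {"dx":-8.5,"dy":-1,"dz":-12.5,"rx":0,"ry":0,"rz":0,"hand":0},
    {"dx":-7.5,"dy":-1,"dz":-13,"rx":0,"ry":0,"rz":0,"hand":0},
    {"dx":-6,"dy":0,"dz":-13.5,"rx":0,"ry":0,"rz":0,"hand":0},
    {"dx":-5,"dy":0,"dz":-12,"rx":0,"ry":0,"rz":0,"hand":0},
    {"dx":-2,"dy":0,"dz":-7,"rx":0,"ry":0,"rz":0,"hand":0},
    {"dx":-1,"dy":0,"dz":-4,"rx":0,"ry":0,"rz":0,"hand":0},
  ],
)

```text
t: 27.62
tool_pos: [0.432, 0.288, 0.0855]
tool_rot: [2.293, -2.145, -0.001]
ft_force: [-0.3, -0.6, 1.1]
grip_width: 0.0004
```

Request:
servo_tool(
  rows=[
    {"dx":0,"dy":0,"dz":-3,"rx":0,"ry":0,"rz":0,"hand":0},
    {"dx":0,"dy":0,"dz":-2,"rx":0,"ry":0,"rz":0,"hand":0},
    {"dx":0,"dy":0,"dz":0,"rx":0,"ry":0,"rz":0,"hand":0},
  ],
)

```text
t: 28.0
tool_pos: [0.4329, 0.2883, 0.0813]
tool_rot: [-2.294, 2.146, -0.0]
ft_force: [0.3, -0.2, 0.3]
grip_width: 0.0004
```

Request:
servo_tool(
  rows=[
    {"dx":0,"dy":0,"dz":-1.5,"rx":0,"ry":0,"rz":0,"hand":0},
    {"dx":0,"dy":0,"dz":0,"rx":0,"ry":0,"rz":0,"hand":0},
  ],
)

```text
t: 28.25
tool_pos: [0.4331, 0.2884, 0.0808]
tool_rot: [-2.294, 2.146, -0.0]
ft_force: [-3.8, -2.3, 6.8]
grip_width: 0.0002
```

Request:
servo_tool(
  rows=[
    {"dx":0,"dy":0,"dz":-1.2,"rx":0,"ry":0,"rz":0,"hand":0},
    {"dx":0,"dy":0,"dz":0,"rx":0,"ry":0,"rz":0,"hand":0},
  ],
)

```text
t: 28.5
tool_pos: [0.4331, 0.2884, 0.0808]
tool_rot: [-2.294, 2.146, -0.001]
ft_force: [-7.1, -3.7, 16.6]
grip_width: 0.0004
```

The height stays at 0.0808 while the force climbs to 17 N: the lid is on its stop. Retreat straight up and check.

Request:
servo_tool(
  rows=[
    {"dx":0,"dy":0,"dz":4,"rx":0,"ry":0,"rz":0,"hand":0},
    {"dx":0,"dy":0,"dz":30,"rx":0,"ry":0,"rz":0,"hand":0},
    {"dx":0,"dy":0,"dz":50,"rx":0,"ry":0,"rz":0,"hand":0},
    {"dx":0,"dy":-40,"dz":50,"rx":0,"ry":0,"rz":0,"hand":0},
    {"dx":0,"dy":-55,"dz":0,"rx":0,"ry":0,"rz":0,"hand":0},
    {"dx":0,"dy":-55,"dz":0,"rx":0,"ry":0,"rz":0,"hand":0},
    {"dx":0,"dy":-40,"dz":0,"rx":0,"ry":0,"rz":0,"hand":0},
    {"dx":0,"dy":0,"dz":0,"rx":0,"ry":0,"rz":0,"hand":0},
  ],
)

```text
t: 29.5
tool_pos: [0.4329, 0.0971, 0.2115]
tool_rot: [-2.29, 2.151, -0.001]
ft_force: [0.6, 0.3, 0.0]
grip_width: -0.0
```

```bash
python3 -c "
from h import *
a=bot.snapshot('scene');save(a,'s13.png',s=1.5)
b=bot.snapshot('top');save(b,'t13.png',s=1.5)
for p in (a,b):
 for n in ('case_lid_push','case_lid_edge','case_lid_hinge','core_long','core_short','canister','tape_case','hammer','mug','brush'):
  for r in bot.place_of(p,n)[:2]:print(n,np.array(r['point']).round(3),round(r['conf'],2))
s=bot.read_state();print(s['ft_force'],s['tool_pos'],s['t'])"
```

```text
case_lid_push [0.408 0.291 0.08 ] 0.68
case_lid_edge [0.373 0.288 0.082] 0.92
case_lid_hinge [0.571 0.301 0.054] 0.87
core_long [ 0.457 -0.344  0.002] 0.81
core_long [ 0.64  -0.116  0.002] 0.72
core_short [ 0.457 -0.262  0.003] 0.97
core_short [ 0.575 -0.502  0.002] 0.66
canister [0.773 0.073 0.002] 0.93
tape_case [ 0.777 -0.093  0.002] 0.93
tape_case [ 0.456 -0.26   0.002] 0.65
hammer [0.56  0.529 0.001] 0.85
mug [ 0.57  -0.499  0.005] 0.91
mug [ 0.683 -0.358  0.002] 0.66
brush [ 0.683 -0.361  0.003] 0.78
brush [ 0.456 -0.258  0.004] 0.3
case_lid_push [0.408 0.289 0.082] 0.75
case_lid_edge [0.374 0.288 0.079] 0.69
case_lid_hinge [0.571 0.3   0.056] 0.64
case_lid_hinge [ 0.681 -0.358 -0.002] 0.27
core_long [ 0.639 -0.123 -0.001] 0.72
core_long [ 0.456 -0.341  0.002] 0.59
core_short [ 0.455 -0.255  0.   ] 0.73
core_short [ 0.463 -0.095  0.001] 0.72
canister [ 0.773  0.075 -0.003] 0.82
tape_case [ 0.776 -0.088  0.002] 0.53
hammer [ 0.56   0.529 -0.002] 0.9
mug [ 0.565 -0.5   -0.002] 0.97
brush [ 0.681 -0.356 -0.002] 0.8
brush [0.41  0.288 0.08 ] 0.74
[-0.66080081  1.73900769  0.43294032] [0.4326584  0.09918537 0.21134704] 30.6
```

View pics/s13.png

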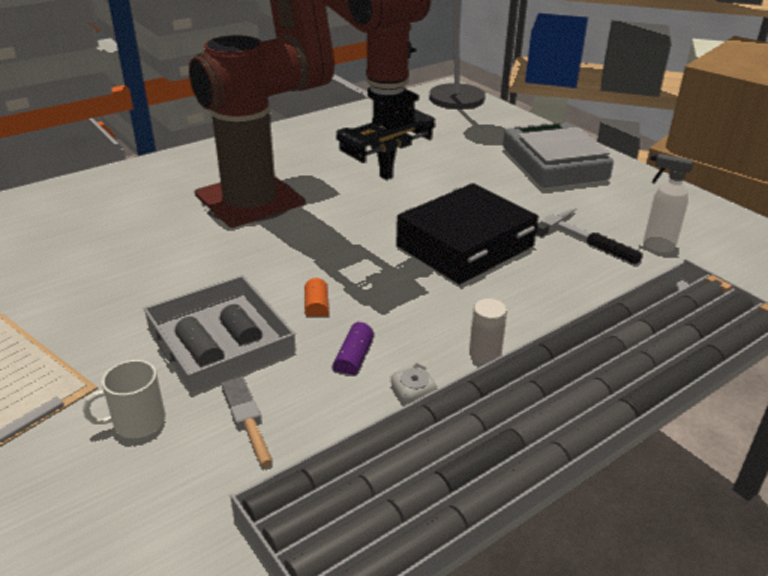

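View pics/t13.png

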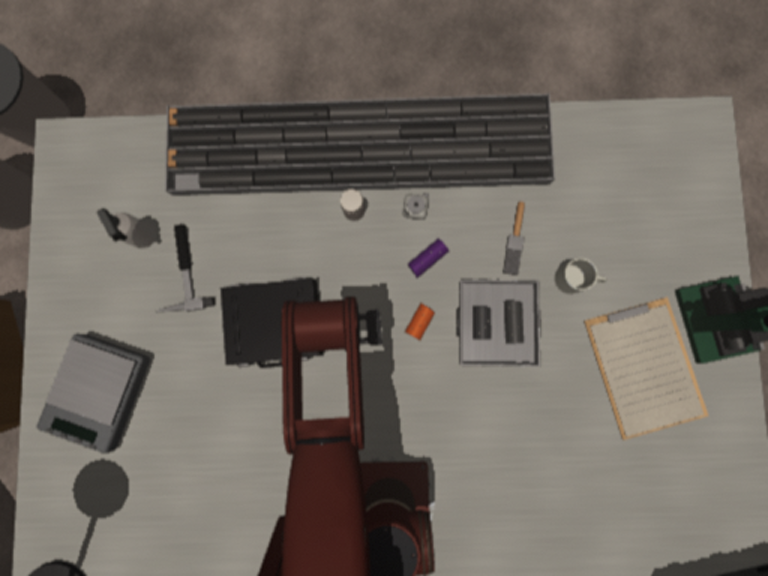

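The lid is shut (460,230 in the scene picture), with its edge at z≈0.080 as it should be. Both cores lie flat in the pan (200,340 and 240,323), the bystanders haven't moved, and the arm is clear.

```bash
python3 -c "
from station import bot
print(bot.job_done())"
```

```text
the job is handed in; nothing more can be done
None
```

The job is done and handed in at about 31 s of the 70 s allowed; no verdict was reported.

**What I did:**
- **Cores:** both grey core pieces were set down side by side on the pan floor. I felt contact (7–8 N) before opening the fingers each time.
- **Scratch tool:** it was laid flat in the case's front compartment. I felt no clear floor contact, so it was let go about 1 mm or less above the foam.
- **Lid:** I pushed it along its arc at about 0.8 rad/s, slower near the end, until it met its stop. There the force rose to 17 N with no further movement.

**Last checks:**
- **Cores:** they are at about (0.457, -0.342) and (0.456, -0.258) m. Both undersides are within 3 mm of the bench by the networks' estimate, and they look flat in the pictures.
- **Scratch tool:** before closing the lid it was at about (0.437, 0.292, 0.012) m, near the compartment's centre. It could not be seen after that.
- **Lid:** its front edge is at 0.079–0.082 m, against 0.080 m for fully shut.
- **Bystanders and look-alikes:** the canister, tape case, hammer, mug and brush read within a few mm of where they started. I left the orange and purple look-alikes alone.
- **Arm:** it is clear of everything.

The networks also gave some wrong readings, such as a second core_short at the mug and the look-alikes under the cores' names. I ruled these out against the pictures; no check on the job itself failed.

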